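Roll-test two pump rollers and reject the worn one

TASK

Try both white pump rollers from the grey rest on the blue-edged ramp, one after the other, laying each across the slope, the same way up as it lay in the rest, and letting go. The one that rolls down by itself is good and stays in the blue catch trough at the foot (never put a roller in the trough by hand); the one that stays on the slope is worn: leave it there a moment so that it is certain, then put it in the red reject tray.

Things in the scene. Friction and masses are not known exactly. Their poses are not given: they have to be found in the camera images.
- roller_a_center (a point): White plastic pump roller: cylinder, diameter 40 mm, length 80 mm, 0.14 kg. Point: middle of its axis; x: along the axis. Starts level in one of two saddles of a grey rest, beside its twin (axes 100 mm apart, 27 to 32 mm above the bench), with 20 mm of free air below the axis at its middle: grip it there across, from above. It is either round (rolls down the ramp) or worn flat (stays): the ramp shows which.
- roller_b_center (a point): Its twin: same size and start, point and x alike. One of the two is round, the other, alike from above, has one flat 26 mm wide along its length, underneath at the start. Laid on the slope flat down it stays, axis 15 mm off the board; the round one's axis is 20 mm off the board and it rolls into the trough within about a second.
- ramp: Fixed ramp, origin on the bench, z up, downhill = -y, rollers lie along x. Green board, 120 mm wide, 11 degrees: height 69 mm at y +110, 30 mm at y -90. Kerbs 10 mm, back stop 80 mm high. At the foot a blue trough, y -90 to -157, floor 6, walls 65 mm high. Good release: x 0, y +40, fingertips only some 5 mm below the roller's axis, as the board rises to the uphill finger.
- tray: Fixed red open reject tray, 140 mm (its x) by 160 mm (its y), 45 mm high, walls and floor 4 mm thick. Origin at the centre of its underside, z up.
Things that resemble listed ones, but are neither listed nor needed, are in the scene too. Leave any pink or yellow look-alike of the part that bears roller_a_center alone.

How it is judged:
On the way:
1. the worn roller has been let go on the slope and stays there untouched (x of roller_b_center in the frame of ramp between -0.065 and 0.065 m and y of roller_b_center in the frame of ramp between -0.085 and 0.115 m and z of roller_b_center in the frame of ramp between 0.04 and 0.115 m and linear speed of roller_b below 0.02 m/s and contact force between the fingers and roller_b below 0.2 N), for 0.3 s.
At the end, for the whole second after the job is handed in: The round roller lies at rest in the catch trough, anywhere in it; the worn roller lies at rest in the reject tray, anywhere in it with its centre below the rim; both released (x of roller_a_center in the frame of ramp between -0.065 and 0.065 m and y of roller_a_center in the frame of ramp between -0.16 and -0.095 m and z of roller_a_center in the frame of ramp below 0.045 m and linear speed of each of roller_a, roller_b below 0.02 m/s and contact force between the fingers and roller_a below 0.2 N and x of roller_b_center in the frame of tray between -0.07 and 0.07 m and y of roller_b_center in the frame of tray between -0.08 and 0.08 m and z of roller_b_center in the frame of tray below 0.045 m and contact force between the fingers and roller_b below 0.2 N); the robot touches nothing.
It fails at once if a roller was put into the catch trough by hand, or touched there (held with its axis under 80 mm), or dropped into it from above (let go over it with its axis above 80 mm) ((contact force between the fingers and roller_a above 0.3 N and x of roller_a_center in the frame of ramp between -0.065 and 0.065 m and y of roller_a_center in the frame of ramp between -0.16 and -0.095 m and z of roller_a_center in the frame of ramp below 0.08 m) or (contact force between the fingers and roller_a below 0.05 N and x of roller_a_center in the frame of ramp between -0.065 and 0.065 m and y of roller_a_center in the frame of ramp between -0.16 and -0.095 m and z of roller_a_center in the frame of ramp between 0.08 and 0.35 m)).
It fails at once if a roller was put into the catch trough by hand, or touched there (held with its axis under 80 mm), or dropped into it from above (let go over it with its axis above 80 mm) ((contact force between the fingers and roller_b above 0.3 N and x of roller_b_center in the frame of ramp between -0.065 and 0.065 m and y of roller_b_center in the frame of ramp between -0.16 and -0.095 m and z of roller_b_center in the frame of ramp below 0.08 m) or (contact force between the fingers and roller_b below 0.05 N and x of roller_b_center in the frame of ramp between -0.065 and 0.065 m and y of roller_b_center in the frame of ramp between -0.16 and -0.095 m and z of roller_b_center in the frame of ramp between 0.08 and 0.35 m)).
It also fails if it takes over 72 s, if anything falls off the work surface, if the arm or the gripper's body presses on something with over 40 N, if the wrist force passes 120 N, or if a joint passes its speed limit or range.

ROBOT

A 6-joint arm with a two-finger parallel gripper is mounted at the origin on the work surface. World frame = base frame: x ahead of the robot, y to its left, z up, the work surface at z = 0. Lengths are in m, angles in rad, forces in N, time in s.
With the tool pointing down it reaches from about 0.275 to 1 m from the base axis. Payload 8.4 kg.
Tool frame: the origin (TCP) lies on the centre line of the jaws, within the pads' length; the fingertips stand 17 mm ahead of it and the grasp point (between the pads) lies 2 mm behind it (bot.tcp_to_tips is the z of the fingertips in the tool frame, in m); z points along the fingers, y is the line along which they close (so a half turn about z gives the same grasp; the last joint's range is limited). The gripper opens to 85 mm and grips with 20 to 120 N. Pads are 22 mm wide; open, the fingers measure 114 mm over their backs; the gripper's body (76 mm by 85 mm) begins 54 mm behind the grasp point. The pads swing forward as they close: fully open they stand 13 mm farther back than shut.
Start: joints at [-0.002, 0.353, 1.633, -0, 1.155, -0.002], TCP at [0.625, -0, 0.248] pointing down, gripper open.
Joint ranges: [-2.63, 2.63], [-0.92, 2.1], [0.06, 2.66], [-1.3, 4.44], [0, 2.69], [-3.02, 3.02]. Speed limits (rad/s): [2.22, 2.22, 2.79, 3.14, 3.14, 3.14].

INTERFACE

Orientations are given as a unit quaternion [x, y, z, w].
In Python, from workcell import bot, hand, kinematics, get_obs, vision, hand_in gives the robot as it stands. The module is installed in compiled form; this text tells all that it offers. Calls block until the motion is done:
- bot.reach(position, orientation): joint-space move of the TCP to a pose.
- bot.servo_line(position, ori=None, velocity=0.15): straight line of the TCP; ori=None keeps the orientation; velocity is the mean speed in m/s.
- bot.goto_joints(angles): joint-space move.
- hand.move_gripper(opening, strength=None): finger opening in m; strength is the grip in N (None keeps the last); returns when the fingers have stopped.
- bot.dwell(seconds).
- kinematics.solve_ik(position, orientation): joint angles nearest the present ones, or None.
- get_obs(): the state.
- vision.read_camera(name): name is "scene" or "side" or "wrist"; returns a dict with "frame" (420x560x3 uint8, red, green, blue), "intrinsics" (3x3 intrinsics, pixels), "dist" ([k1, k2, p1, p2, k3] as OpenCV has them; the pictures are not rectified), "view" (4x4, takes a point from world to camera coordinates). Camera axes: x right, y down, z forward; pixel columns grow to the right and rows downward; lengths in m; the calibration is good to about 2 mm. A picture is of the moment at which its call begins. There is no depth.
A pose or a line that the arm cannot do raises bot.IKError and nothing moves.
- hand_in(): hands the job in; it is judged then, once.
The state is a dict: "time_s": time; "joint_pos": joint angles; "joint_vel": joint speeds; "joint_efforts": joint torques, N m; "position": TCP position; "orientation": TCP orientation; "wrist_force": force on the tool from outside, world axes, zero at the start; "ft_torque": the same for the moment, N m; "gripper_width": finger opening in m; "grip_force": force on a finger pad.
Only numpy, scipy, OpenCV 4.12 (cv2) and the standard library are available. Lean on these libraries where they do the work, as an engineer would, in place of code of your own. Each camera call takes 0.05 s, during which the arm holds its last target. There are 200 camera calls.

## Working session

There is one attempt and no reset: what is moved stays moved. The work goes in short steps, each a Python script; the robot and the scene stay as the last script left them, time stands still between calls to the robot, and variables do not carry over. Pictures are saved under pics/ and viewed, at most 10 in all, crops included, and the job is handed in when it is done.

```bash
mkdir -p pics
python3 - <<'E'
from workcell import *
import cv2
for n in ("scene","side"):
    d=vision.read_camera(n); cv2.imwrite(f"pics/{n}0.png",d["frame"][:,:,::-1]); print(n,d["intrinsics"].tolist(),d["dist"],d["view"].round(4).tolist())
o=get_obs(); print(o["time_s"],o["orientation"])
E
```

```text
scene [[458.3092882960451, 0.0, 270.9804866746621], [0.0, 458.3092882960451, 213.20176902367461], [0.0, 0.0, 1.0]] [-0.09813136  0.          0.          0.          0.        ] [[-0.2712, 0.9625, -0.0045, 0.0876], [0.8298, 0.2314, -0.5079, -0.351], [-0.4878, -0.1415, -0.8614, 1.5551], [0.0, 0.0, 0.0, 1.0]]
side [[457.40181713869237, 0.0, 285.16698645309594], [0.0, 457.40181713869237, 208.85747577660672], [0.0, 0.0, 1.0]] [0.03761318 0.         0.         0.         0.        ] [[0.7769, -0.6295, -0.0153, -0.3368], [-0.4047, -0.4806, -0.778, 0.2515], [0.4824, 0.6106, -0.6281, 1.0467], [0.0, 0.0, 0.0, 1.0]]
0.1 [ 7.07104960e-01  7.07108310e-01 -4.55892164e-04 -4.52736647e-04]
```

View pics/scene0.png

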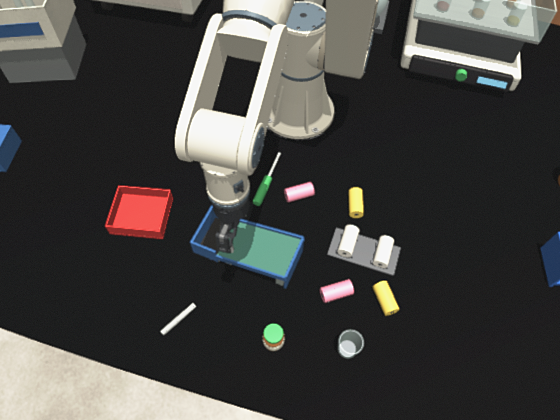

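View pics/side0.png

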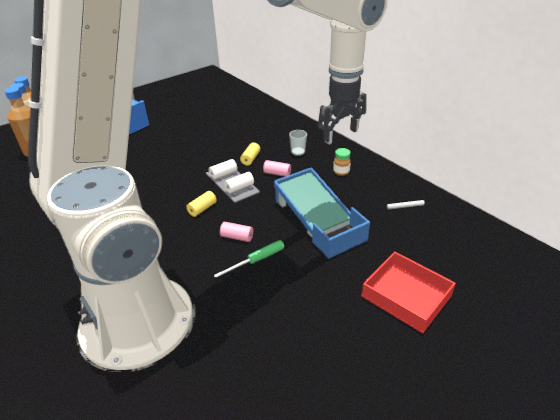

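The scene view shows two white rollers in the grey rest, at about (348,240) and (384,252). The pink cylinders at (299,192) and (337,291) and the yellow ones at (356,202) and (386,298) are look-alikes, and none of them is white or in the rest. The ramp spans (190–305, 205–285), with its trough on the left, and the red tray is at (140,212). I'll enlarge both views to confirm this.

Run:
```python
import cv2
a=cv2.imread("pics/scene0.png")
cv2.imwrite("pics/c1.png",cv2.resize(a[180:300,270:410],None,fx=5,fy=5,interpolation=cv2.INTER_CUBIC))
cv2.imwrite("pics/c2.png",cv2.resize(a[175:295,100:310],None,fx=3.8,fy=3.8,interpolation=cv2.INTER_CUBIC)[:,:800])
b=cv2.imread("pics/side0.png")
cv2.imwrite("pics/c3.png",cv2.resize(b[150:335,200:460],None,fx=3,fy=3,interpolation=cv2.INTER_CUBIC))
```

```text
(no output)
```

View pics/c1.png

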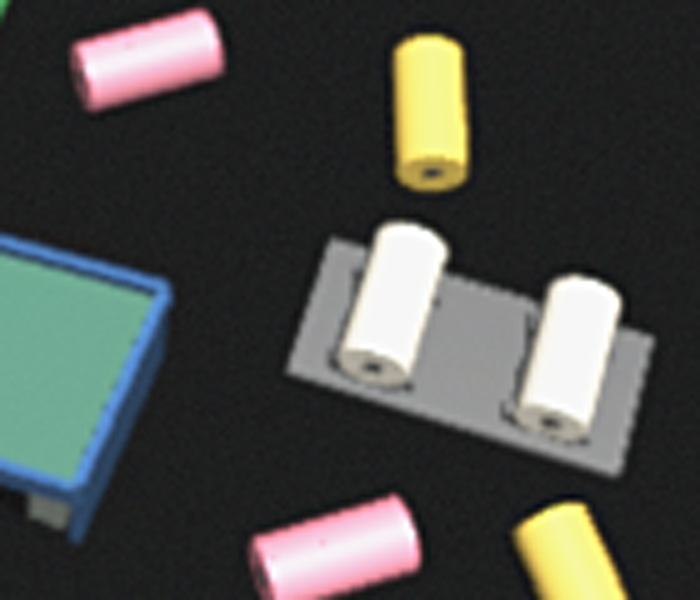

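View pics/c2.png

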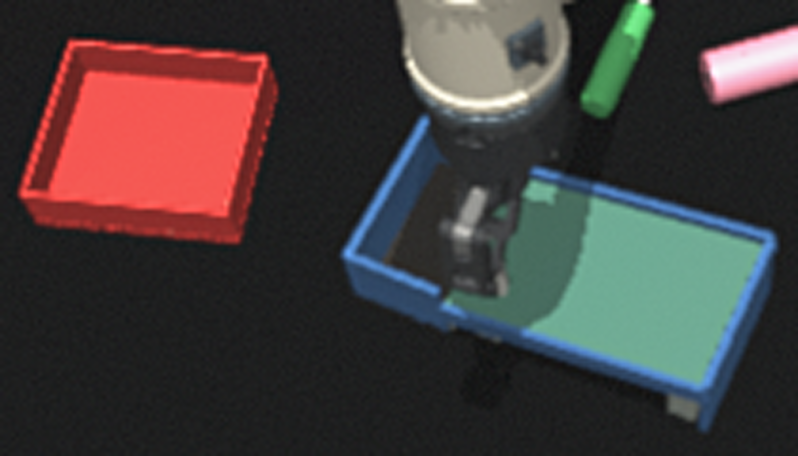

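View pics/c3.png

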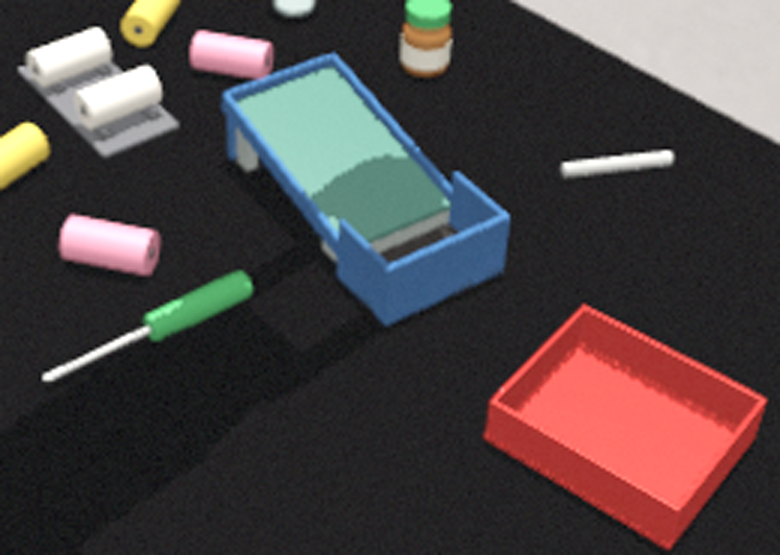

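c1 confirms that the white pair is the one in the grey rest: the near-end caps are at (345,253) and (380,264), the far ends at (352,228) and (387,239). c2 and c3 show the ramp backstop and trough corners and the tray rim. Next I'll fit the poses.

```bash
cat > h.py <<'E'
import numpy as np, cv2
from scipy.optimize import least_squares
from scipy.spatial.transform import Rotation as R
from workcell import *
def proj(d,P):
    V=d["view"]; r,_=cv2.Rodrigues(V[:3,:3])
    return cv2.projectPoints(np.atleast_2d(np.array(P,float)),r,V[:3,3],d["intrinsics"],d["dist"])[0].reshape(-1,2)
def onplane(d,px,z):
    px=np.atleast_2d(np.array(px,float)); V=d["view"]
    n=cv2.undistortPoints(px.reshape(-1,1,2),d["intrinsics"],d["dist"]).reshape(-1,2)
    rays=np.c_[n,np.ones(len(n))]@V[:3,:3]; c=-V[:3,:3].T@V[:3,3]
    return c+rays*((z-c[2])/rays[:,2])[:,None]
def place(x,y,yaw,L):
    L=np.array(L,float); return R.from_euler("z",yaw).apply(L)+[x,y,0]
def down(ang):  # tool z down, tool y (closing) at world angle ang
    y=np.array([np.cos(ang),np.sin(ang),0]); z=np.array([0,0,-1.]); x=np.cross(y,z)
    return R.from_matrix(np.c_[x,y,z]).as_quat()
E
python3 - <<'E'
from h import *
s=vision.read_camera("scene"); d=vision.read_camera("side")
S=lambda p,o,k:np.array(p,float)/k+o
for n in ([[345,253],[352.2,228]],[[380,264],[387.2,239]]):
    P=onplane(s,n,.030); v=P[0]-P[1]; print("roller",P.mean(0).round(4),np.linalg.norm(v).round(4),np.degrees(np.arctan2(v[1],v[0])).round(1), proj(d,P).round(1).tolist())
rs=S([[775,237],[708,388],[345,257],[425,118]],[100,175],3.8); rd=S([[225,95],[335,55],[507,217],[388,268]],[200,150],3)
def f(p):
    x,y,a,h,yb,yt=p
    L=[[-h,yb,.08],[h,yb,.08],[h,yt,.065],[-h,yt,.065]]; W=place(x,y,a,L)
    return np.r_[(proj(s,W)-rs).ravel(),(proj(d,W[[0,1,2,3]])-rd).ravel(),(yb-.115)*300,(yt+.157)*300]
r=least_squares(f,[.65,.05,0,.065,.115,-.157]); print("ramp",r.x.round(4),r.fun.round(1))
ts=S([[70,42],[268,55],[240,218],[22,195]],[100,175],3.8); td=S([[670,512],[488,405],[585,308],[765,403]],[200,150],3)
def g(p):
    W=place(*p,[[-.07,-.08,.045],[-.07,.08,.045],[.07,.08,.045],[.07,-.08,.045]])
    return np.r_[(proj(s,W)-ts).ravel(),(proj(d,W)-td).ravel()]
r=least_squares(g,[.6,-.2,0]); print("tray",r.x.round(4),r.fun.round(1))
E
```

```text
roller [0.4589 0.2625 0.03  ] 0.0822 -3.2 [[249.1, 177.1], [226.2, 186.4]]
roller [0.4666 0.3621 0.03  ] 0.0813 -5.3 [[233.3, 163.0], [210.8, 171.1]]
ramp [ 0.5553  0.0168 -0.1331  0.0629  0.1165 -0.1585] [-1.1 -0.6 -1.6  0.1 -0.6 -1.  -0.4 -1.  -0.7 -1.8 -1.3 -1.5 -0.4 -1.7
  0.2 -1.4  0.4 -0.4]
tray [ 0.522  -0.3424  0.1673] [-0.3 -2.1 -0.4 -1.  -3.9 -2.2 -1.2 -1.5  1.5 -1.  -1.  -2.5 -1.6 -2.2
 -0.6 -2.2]
```

```bash
cat >> h.py <<'E'
def best(p,angs):
    c=[]
    for a in angs:
        q=kinematics.solve_ik(p,down(a))
        if q is not None: c.append((abs(q[5]),a))
    return min(c)[1]
E
python3 - <<'E'
from h import *
a=np.radians(85.6); a=best([.463,.312,.26],[a,a-np.pi]); print(np.degrees(a))
bot.reach([.463,.312,.26],down(a)); o=get_obs(); print(o["time_s"],o["joint_pos"])
w=vision.read_camera("wrist"); cv2.imwrite("pics/w1.png",w["frame"][:,:,::-1]); np.savez("w1.npz",**{k:w[k] for k in("intrinsics","dist","view")})
for n in ((.4589,.2625),(.4666,.3621)):
    print(proj(w,[[*n,.03]]))
E
```

```text
85.6
1.525 [ 5.89229961e-01  2.38448279e-01  1.76490141e+00 -3.57664047e-04
  1.13808222e+00 -9.02918171e-01]
[[233.3395697 175.3255966]]
[[333.48193683 175.17740999]]
```

View pics/w1.png

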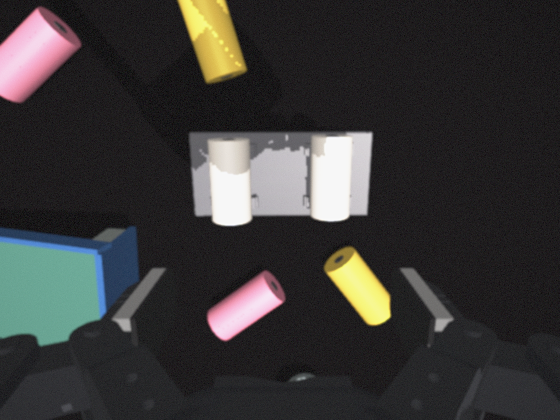

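The wrist view shows the rest square to the tool. The white rollers are centred at columns 230.5 and 331, about 2.5 mm less in y than predicted, so I'll correct for that and pick the left one first.

```bash
cat >> h.py <<'E'
RX,RY,RA=.5553,.0168,-.1331; SL=np.radians(11.03)
AX=np.radians(85.6); OFF=.010   # TCP above the roller axis
def board_pose(y,h):   # tool along the board normal, TCP h above the board
    hb=.030+(y+.09)*np.tan(SL); n=np.array([0,-np.sin(SL),np.cos(SL)])
    p=place(RX,RY,RA,[np.array([0,y,hb])+n*h])[0]
    M=np.c_[np.cross([0,np.cos(SL),np.sin(SL)],-n),[0,np.cos(SL),np.sin(SL)],-n]
    return p,(R.from_euler("z",RA)*R.from_matrix(M)).as_quat()
def pick(x,y,z=.030):
    hand.move_gripper(.07,40)
    bot.reach([x,y,.13],down(AX)); bot.servo_line([x,y,z+OFF],velocity=.1)
    hand.move_gripper(0,40); o=get_obs(); print("grip",o["gripper_width"],o["grip_force"],o["wrist_force"].round(1) if hasattr(o["wrist_force"],"round") else o["wrist_force"],o["time_s"])
    bot.servo_line([x,y,.18],velocity=.15); o=get_obs(); print("lift",o["gripper_width"],o["grip_force"])
E
python3 - <<'E'
from h import *
pick(.459,.260)
print(board_pose(.04,.1)); print(kinematics.solve_ik(*board_pose(.04,.03)))
bot.reach(*board_pose(.04,.09)); o=get_obs(); print(o["time_s"],o["gripper_width"])
for n in ("wrist","side"):
    w=vision.read_camera(n); cv2.imwrite(f"pics/hold_{n}.png",w["frame"][:,:,::-1])
s=vision.read_camera("side")["frame"][120:270,230:430]
cv2.imwrite("pics/hold.png",cv2.resize(np.ascontiguousarray(s[:,:,::-1]),None,fx=4,fy=4,interpolation=cv2.INTER_CUBIC))
E
```

```text
grip 0.038659972288685125 39.53642427921295 [-0.9  1.   5.2] 3.925
lift 0.038732913393028014 40.28898596763611
(array([0.5580693 , 0.03748314, 0.1534928 ]), array([0.06619306, 0.99316768, 0.0958936 , 0.00639116]))
[-0.02266898  0.46157584  1.91864858  0.27975442  0.75966433 -1.66367101]
5.975 0.038658859453322335
```

View pics/hold.png

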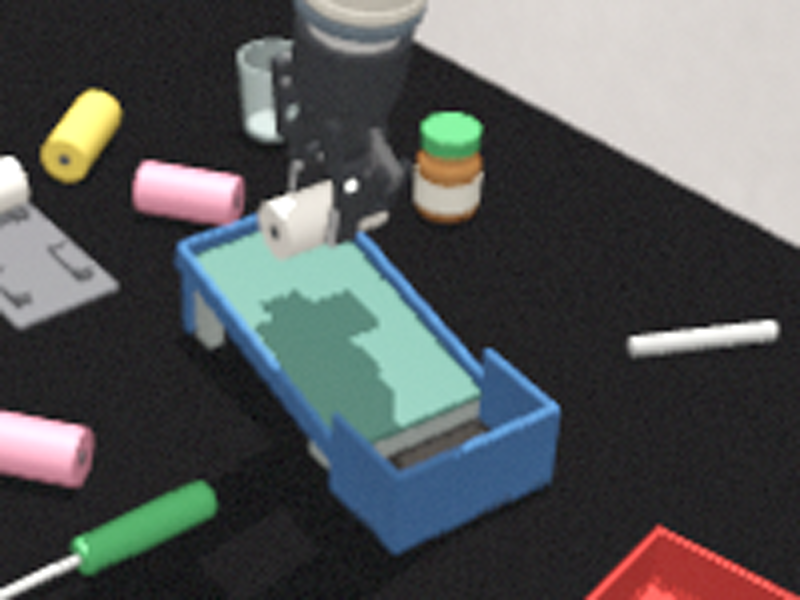

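The roller is held level at mid-jaw over the upper board. I'll lower it until contact and then release.

```bash
cat >> h.py <<'E'
def lay(y=.04):
    bot.servo_line(*board_pose(y,.038),velocity=.1); bot.dwell(.1)
    f0=np.array(get_obs()["wrist_force"])
    for h in np.arange(.036,.0185,-.0015):
        bot.servo_line(*board_pose(y,h),velocity=.03)
        f=np.array(get_obs()["wrist_force"])-f0
        if np.linalg.norm(f)>2.5: break
    print("contact h",h.round(4),f.round(1))
    hand.move_gripper(.07); p,q=board_pose(y,.12); bot.servo_line(p,q,velocity=.2); print(get_obs()["time_s"])
def snap(name,cam="side",c=(120,270,230,430)):
    s=vision.read_camera(cam)["frame"][c[0]:c[1],c[2]:c[3],::-1]
    cv2.imwrite(f"pics/{name}.png",cv2.resize(np.ascontiguousarray(s),None,fx=4,fy=4,interpolation=cv2.INTER_CUBIC))
E
python3 - <<'E'
from h import *
lay(); snap("r1a"); bot.dwell(1.0); snap("r1b")
a,b=cv2.imread("pics/r1a.png"),cv2.imread("pics/r1b.png")
cv2.imwrite("pics/r1.png",cv2.resize(np.hstack([a,b]),(800,300)))
E
```

```text
contact h 0.027 [-5.4 -4.2 16.2]
9.6667
```

View pics/r1.png

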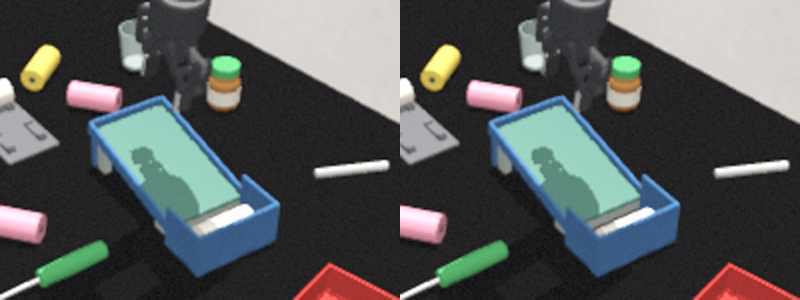

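Roller 1 rolled into the trough, lying across it in both frames, so it is the round one. Next is the second roller. It should be the worn one, so I'll lay it, let it stand and check.

Run:
```python
from h import *
pick(.466,.3595,.028)
bot.reach(*board_pose(.04,.09))
lay(); bot.dwell(1.0); snap("r2",c=(120,270,230,430))
w=vision.read_camera("wrist"); cv2.imwrite("pics/w2.png",w["frame"][:,:,::-1])
a=cv2.resize(cv2.imread("pics/r2.png"),(400,300)); b=cv2.resize(cv2.imread("pics/w2.png"),(400,300))
cv2.imwrite("pics/r2c.png",np.hstack([a,b]))
p,q=board_pose(.04,.02); print(proj(w,p), get_obs()["time_s"])
```

```text
grip 0.038573863947538034 40.244657853618264 [-1.  -0.6  5.2] 13.725
lift 0.03855098107947156 40.377229638397694
contact h 0.0255 [-3.  -2.8 10.5]
19.8917
[[282.59049945 213.81953344]] 20.9917
```

View pics/r2c.png

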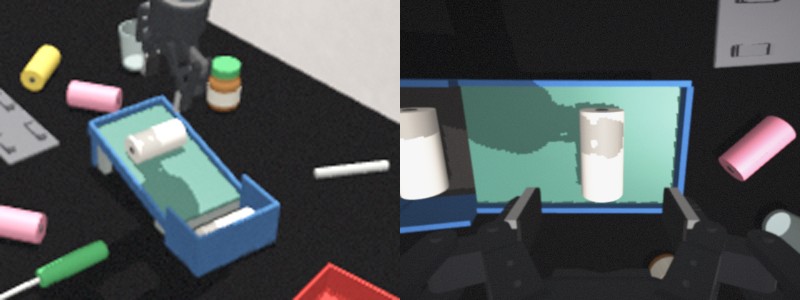

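The second roller has stayed on the slope for more than a second, at wrist pixel (283,~215) as predicted, and the round one is still in the trough. I'll move the worn one to the tray.

Run:
```python
from h import *
bot.servo_line(*board_pose(.04,.0255),velocity=.12)
hand.move_gripper(0,40); o=get_obs(); print(o["gripper_width"],o["grip_force"])
bot.servo_line(*board_pose(.04,.16),velocity=.15); o=get_obs(); print(o["gripper_width"],o["grip_force"])
t=.1673+np.pi/2; T=[.522,-.3424]; t=best([*T,.17],[t,t-np.pi])
bot.reach([*T,.17],down(t)); bot.servo_line([*T,.036],velocity=.12)
print(get_obs()["wrist_force"]); hand.move_gripper(.07); bot.servo_line([*T,.2],velocity=.2); bot.dwell(.5)
d=vision.read_camera("scene")["frame"][160:310,90:310,::-1]
cv2.imwrite("pics/end.png",cv2.resize(np.ascontiguousarray(d),None,fx=3.5,fy=3.5)); print(get_obs()["time_s"])
```

```text
0.03838804536563067 40.220869202166796
0.038393026104005364 40.38221452385187
[-0.35143606 -0.61805902 -1.34207571]
28.6417
```

View pics/end.png

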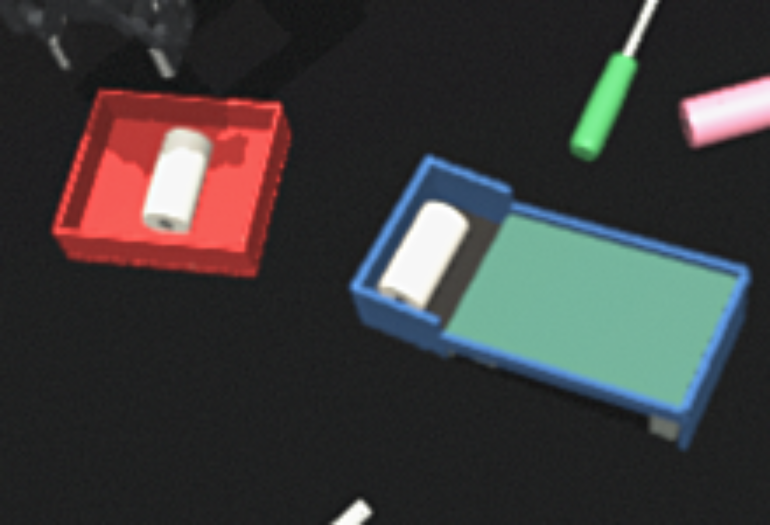

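The worn roller lies in the red tray, at about (178,180) in the crop. The round one lies in the trough, at about (425,255), and the gripper is clear of both. I'm handing in.

```bash
python3 -c "
from workcell import *
print(hand_in())"
```

```text
the job is handed in; nothing more can be done
None
```

The job is handed in: the round roller rolled down into the blue trough by itself, and the worn one stayed on the slope for over a second and is now in the red reject tray, about 29 s in all.

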